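# Bring a specimen tube from the sampling lane to the code reader

## Robot

A 6-joint arm with a two-finger parallel gripper is mounted at the origin on the work surface. World frame = base frame: x ahead of the robot, y to its left, z up, the work surface at z = 0. Lengths are in m, angles in rad, forces in N, time in s.
With the tool pointing down it reaches from about 0.225 to 0.875 m from the base axis. Payload 3.4 kg.
Tool frame: the origin (TCP) lies between the finger pads, 19 mm behind the fingertips; this is the grasp point; y points along the fingers, x is the direction in which the jaws open and shut, and the axes are right-handed (so a half turn about y gives the same grasp; the last joint's range is limited). The gripper opens to 85 mm and grips with 20 to 120 N. Pads are 22 mm wide; open, the fingers measure 114 mm over their backs; the gripper's body (76 mm by 85 mm) begins 54 mm behind the grasp point. The pads swing forward as they close: fully open they stand 13 mm farther back than shut.
Start: joints at [-1.275, 0.276, 1.505, -0, 1.361, -0.121], TCP at [0.233, -0.526, 0.25] pointing down, gripper open.
Joint ranges: [-2.89, 2.89], [-0.75, 2.08], [0.22, 2.7], [-1.18, 4.32], [0.11, 2.71], [-2.7, 2.7]. Speed limits (rad/s): [2.57, 2.57, 3.14, 3.14, 3.14, 3.14].

## Interface

Orientations are given as a 3x3 rotation matrix whose columns are the frame's x, y, z axes.
In Python, from rig import bot gives the robot as it stands.
- The arm moves only by the shell command python3 -m creep 'ROWS' [FORCE]. ROWS is a JSON object of lists of equal length, an entry for each row: "delta_pos": the shift along the tool's x, y, z in m, a list of three; "delta_rot": the turn, a rotation vector about the tool's x, y, z in rad, a list of three; "jaw": the finger opening in m, from 0 to 0.0854. A call has 1 to 20 rows; each row is the pose to reach, as a shift and turn from the pose commanded when the call began, along the tool's axes at that moment; what a row does not reach only later rows make up. A row lasts 1/12 s, in which the tool goes at most 41.7 mm and 7.16 degrees, less where a joint would pass 70% of its speed; a pose out of reach is approached as far as the arm can. A call with a gripper value outside its range is refused whole. The fingers move at their own pace and stop on an object; FORCE is the grip in N (left out, the last holds). Time passes only in rows, so rows that repeat a pose let the fingers close. It gives the time, the measured TCP pose, the force and the opening at its end, in the units of the state.
- bot.sense(): the state, without advancing time (a new reading comes with each control period).
- bot.get_image(name): name is "scene" or "side" or "wrist"; returns a dict with "image" (384x512x3 uint8, blue, green, red), "range_z" (384x512 float32, m along the optical axis (not along the pixel's ray), 0 where there is no reading), "fov_y" (degrees; the focal length in pixels is half the picture's height over the tangent of half this angle, whatever the lens; pixels are square), "cx", "cy" (the principal point, pixels), "R" (3x3) and "t" (3): a world point X has camera coordinates R X + t. Camera axes: x right, y down, z forward; pixel columns grow to the right and rows downward; lengths in m; the calibration is good to about 2 mm. A picture is of the moment at which its call begins.
- bot.close_job(): hands the job in, once; it reports no verdict.
The state is a dict: "clock": time; "joint_positions": joint angles; "qd": joint speeds; "joint_efforts": joint torques, N m; "position": TCP position; "eef_rot": TCP orientation; "contact_force": force on the tool from outside, world axes, zero at the start; "moment": the same for the moment, N m; "gripper_width": finger opening in m.
Only numpy, scipy, OpenCV 4.12 (cv2) and the standard library are available. Lean on these libraries where they do the work, as an engineer would, in place of code of your own. Each camera call takes 0.05 s, during which the arm holds its last target.

## Task

The tube carriage stands under the sampler, whose clear hold-down blocks the caps: slide it along its rail by the black grip post to the next click stop, out in the open, and leave it seated there. Then draw the orange-capped tube out of the rack by its cap, tip it over and hold it up in front of the code reader, cap end uppermost, with the tube parallel to the slope of the slanted window and the label centred on the window about 9 cm away from it. Finish while still holding the tube there, steady and by the cap so that the label stays clear; leave the other two tubes in the rack, and do not touch the reader or disturb the bottle and the marker.

Things in the scene. Friction and masses are not known exactly. Their poses are not given: they have to be found in the camera images.
- lane: Sampling lane, fixed on the bench; place and yaw vary. Aluminium rail 430 mm long along its y, 60 mm wide, 18 mm high. Origin: centre of the rail's underside, at bench height. Two click stops for the carriage, 160 mm apart: its middle is at y = -115 mm in the sampling station and at y = +45 mm in the open station.
- hold_down (a point): Middle of the underside of the sampler's clear hold-down fork, 144 mm above the bench; lane axes. The fork is 24 mm across x, 128 mm along y, 5 mm thick, 6 mm above the caps at the start. An arm 44 mm wide in y runs over it 31 to 61 mm higher, from x = -7 mm to the white column (46 x 60 mm, at x = 78 mm, 200 mm high).
- carriage (a joint): Slide along the lane's +y in m: 0 = seated in the sampling station (start), 0.160 = seated in the next click stop; end stops -0.010 and 0.180. A sprung ball drops between two ribs at each stop: about 6 N to push out or in, about 1 N between stops. Let go within 4 mm of a stop, the carriage is drawn into it.
- carriage_grip (a point): Point to take the carriage's grip post, on its axis, 103 mm above the bench; lane axes. The post is an upright black cylinder, 16 mm in diameter; its top is 15 mm above this point, its foot 69 mm below. It stands 120 mm ahead (lane +y) of the carriage's middle.
- rack_floor (a point): Middle of the floor of the white rack on the carriage, 28 mm above the bench; moves with it; lane axes. Five open-topped cells, 19 mm square, in a row along y, 25 mm apart; walls 60 mm high, 29 mm over all in x. The tubes stand in the cells at y = -50, 0 and +50 mm; which is where varies.
- tube_orange: The tube to be read: amber, 16 mm in diameter, orange cap, 110 mm long over all, about 20 g, with a paper label and black rings (the bar code, running along the tube) all round. Origin: centre of its flat foot; z along the tube towards the cap. At the start it stands on the rack floor.
- tube_orange_cap (a point): Middle of the orange cap, 98 mm from the foot, on the axis. The cap is 18 mm in diameter and 24 mm high, so its top is 12 mm beyond this point. Axes as the tube's.
- tube_orange_label (a point): Middle of the label, on the tube's axis, 48 mm from the foot; the label reaches from 14 to 80 mm. Axes as the tube's.
- tube_violet: Bystander: a like tube with a violet cap. Origin at the foot, z towards the cap.
- tube_green: Bystander: a like tube with a green cap. Origin at the foot, z towards the cap.
- reader: Stand of the code reader, fixed on the bench; place and yaw vary. Steel disc 110 mm in diameter, 12 mm high, with a post 16 mm in diameter, 330 mm high, at its centre. Origin: centre of the disc's underside. The reader looks towards the stand's -x and down.
- reader_head: Grey reader head. Origin: middle of its red window, 65 mm from the post (stand's -x side), 270 mm up. z: squarely out of the window, 45 deg down towards the stand's -x. x: along the window's slope, 45 deg UP towards the stand's -x; the held tube's cap points this way. y level. The head lies behind the window: +-36 mm in x, +-28 mm in y, z = 0 to -46 mm.
- bottle: Bystander: small blue plastic bottle standing loose on the bench, 42 mm in diameter, 85 mm high. Origin at the centre of its foot.
- marker: Bystander: felt marker with a blue cap lying loose on the bench, 136 mm long along its x, 13 mm thick. Origin under its middle.

How it is judged:
On the way, in this order (a step that is already met when the one before it is completed fails the run):
1. the carriage is seated in the next click stop (slide 155 to 165 mm) with all three tubes in the rack (value of joint carriage between 0.155 and 0.165 m and z of each of tube_violet, tube_green, tube_orange in the frame of rack_floor below 0.015 m and angle between each of tube_violet, tube_green's own z axis and vertical below 0.2 rad), for 0.2 s.
2. the orange tube is drawn clear of the rack, its foot above the rack walls (height (world z) of tube_orange above 0.095 m and contact force between the fingers and tube_orange above 1 N), for 0.2 s.
At the end, for the whole second after the job is handed in: For the last second: orange tube still, held by its cap (TCP within 28 mm) and touched by nothing else, foot over 110 mm up; label within 30 mm of the window's middle both ways and 55-130 mm before it; tube parallel to its slope within 16 deg, cap up; carriage at 155-165 mm, other tubes in the rack (value of joint carriage between 0.155 and 0.165 m and z of each of tube_violet, tube_green in the frame of rack_floor below 0.015 m and angle between each of tube_violet, tube_green's own z axis and vertical below 0.2 rad and contact force between the fingers and tube_orange above 1 N and contact force between tube_orange and lane below 0.2 N and contact force between tube_orange and reader below 0.2 N and x of tube_orange_label in the frame of reader_head between -0.03 and 0.03 m and y of tube_orange_label in the frame of reader_head between -0.03 and 0.03 m and z of tube_orange_label in the frame of reader_head between 0.055 and 0.13 m and angle between the z axis of tube_orange and the x axis of reader_head, either way round below 0.28 rad and angle between tube_orange's own z axis and vertical below 1.3 rad and height (world z) of tube_orange above 0.11 m and distance between the grasp point and tube_orange_cap below 0.028 m and linear speed of tube_orange below 0.02 m/s and angular speed of tube_orange below 0.15 rad/s); the arm keeps its last pose, push and grip.
It fails at once if a violet or green tube is lifted more than 20 mm off the rack floor or tipped (z of any of tube_violet, tube_green in the frame of rack_floor above 0.02 m or angle between any of tube_violet, tube_green's own z axis and vertical above 0.25 rad).
It fails at once if the reader or its stand is touched (contact force between reader and anything else above 1 N).
It fails at once if the bottle or the marker is moved more than 20 mm (distance of any of bottle, marker from where it was at the start of the episode above 0.02 m).
It also fails if it takes over 51 s, if anything falls off the work surface, if the arm or the gripper's body presses on something with over 40 N, if the wrist force passes 120 N, or if a joint passes its speed limit or range.

## Working session

There is one attempt and no reset: what is moved stays moved. The work goes in short steps, Python scripts to look and compute and a shell command to move; the robot and the scene stay as the last step left them, time stands still between calls to the robot, and variables do not carry over. Pictures are saved under pics/ and viewed, and the job is handed in when it is done.

```bash
ls; mkdir -p pics; cat > h.py <<'E'
from rig import bot
import numpy as np, cv2
def snap(n,fn):
    d=bot.get_image(n); cv2.imwrite(f'pics/{fn}.png',d['image']); np.savez(f'pics/{fn}.npz',**{k:np.array(v) for k,v in d.items()}); return d
def load(fn): return dict(np.load(f'pics/{fn}.npz'))
def pt(d,u,v,z=None):
    f=192/np.tan(np.radians(float(d['fov_y']))/2)
    ray=np.array([(u-d['cx'])/f,(v-d['cy'])/f,1.])
    if z is None: 
        return d['R'].T@(ray*d['range_z'][int(v),int(u)]-d['t'])
    c=-d['R'].T@d['t']; r=d['R'].T@ray
    return c+r*(z-c[2])/r[2]
def proj(d,X):
    f=192/np.tan(np.radians(float(d['fov_y']))/2)
    p=d['R']@np.array(X)+d['t']; return p[:2]/p[2]*f+np.array([d['cx'],d['cy']])
E
python3 - <<'E'
from h import *
for n in ['scene','side','wrist']:
    d=snap(n,n+'0'); print(n,d['fov_y'],d['cx'],d['cy'],-d['R'].T@d['t'],d['R'][2])
s=bot.sense(); print(s)
E
```

```text
pics
scene 47.92422078452448 252.10261577888002 190.4782056139483 [ 1.15624584 -0.12952464  0.90280394] [-0.58900027  0.20866493 -0.78072891]
side 52.07225980990941 250.3498278569554 189.19223187265624 [0.53653279 0.91789899 0.84381405] [ 0.0675115  -0.7690116  -0.63565979]
wrist 63.76361762947166 258.2171461850115 189.02647425145344 [ 0.30967919 -0.49219358  0.37380255] [-0.29878202 -0.13026422 -0.94538909]
{'clock': 0.15, 'joint_positions': array([-1.27498762e+00,  2.76424439e-01,  1.50582884e+00,  3.54321702e-05,
        1.36073163e+00, -1.21018492e-01]), 'qd': array([-2.04294282e-04,  4.95031994e-06, -3.65690163e-03, -6.25315842e-04,
       -2.18587421e-03, -5.68710696e-04]), 'joint_efforts': array([ 8.05665477e-04, -4.17150521e+01, -2.46033400e+01, -1.11467928e-04,
        7.59377377e-03, -1.18842568e-06]), 'position': array([ 0.23268181, -0.52540854,  0.24935822]), 'eef_rot': array([[ 4.04854317e-01, -3.72713090e-04,  9.14381126e-01],
       [-9.14380164e-01,  1.34188702e-03,  4.04854438e-01],
       [-1.37789072e-03, -9.99999030e-01,  2.02467298e-04]]), 'contact_force': array([-0.54492533, -0.5015654 ,  0.66300128]), 'moment': array([0.00550154, 0.0159321 , 0.01014238]), 'gripper_width': 0.08531929407198965}
```

View pics/scene0.png

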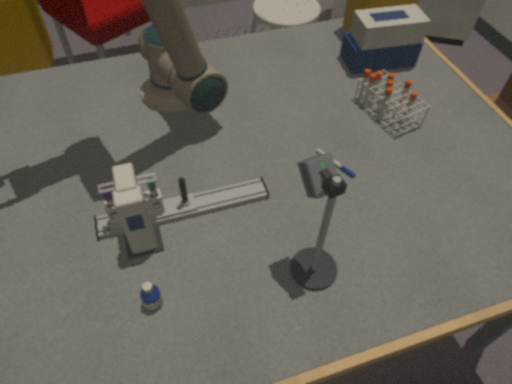

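View pics/side0.png

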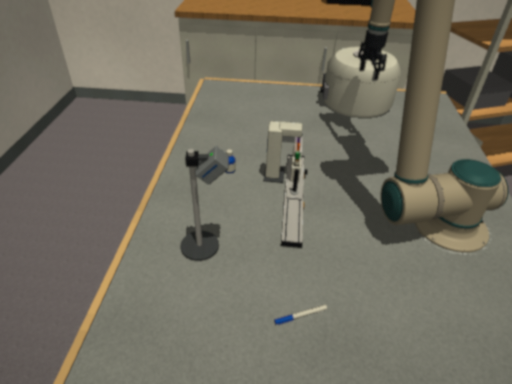

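The scene view shows the lane at about (100–268, 180–235) with the grip post near (184,190), the reader disc at (314,268) and its head at (335,180), the bottle at (150,295) and the marker at (336,163). I'll enlarge these.

```bash
python3 - <<'E'
import cv2
a=cv2.imread('pics/scene0.png'); b=cv2.imread('pics/side0.png')
cv2.imwrite('pics/c1.png',cv2.resize(a[150:270,85:285],None,fx=4,fy=4,interpolation=cv2.INTER_CUBIC))
cv2.imwrite('pics/c2.png',cv2.resize(b[115:260,170:320],None,fx=4,fy=4,interpolation=cv2.INTER_CUBIC))
cv2.imwrite('pics/c3.png',cv2.resize(a[140:300,280:400],None,fx=3.7,fy=3.7,interpolation=cv2.INTER_CUBIC))
E
```

```text
(no output)
```

View pics/c1.png

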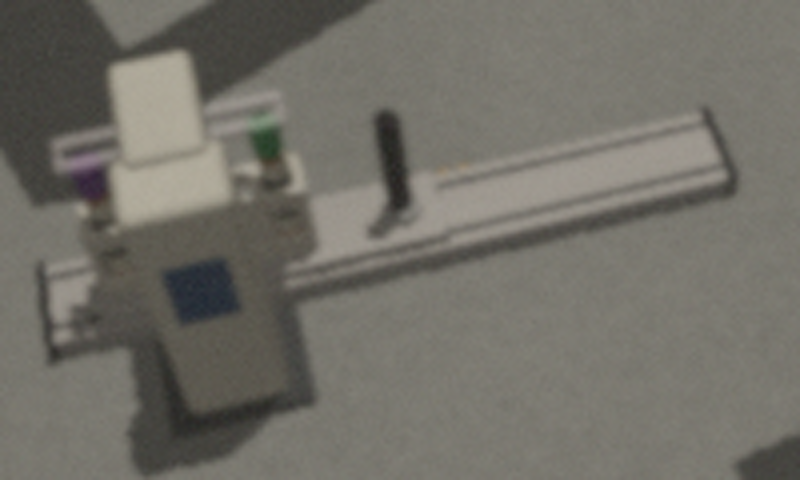

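View pics/c2.png

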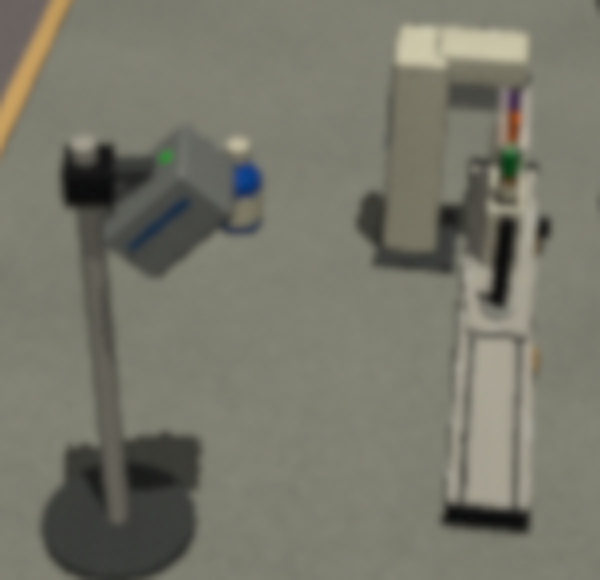

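View pics/c3.png

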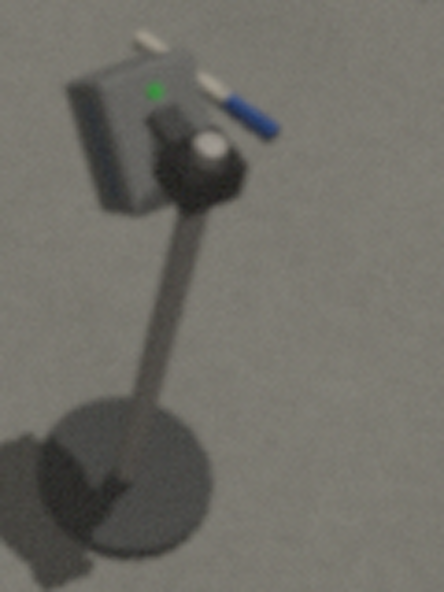

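View pics/wrist0.png

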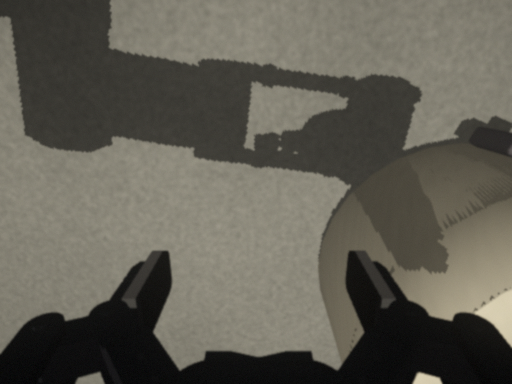

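```bash
python3 - <<'E'
from h import *
d=load('scene0'); e=load('side0')
P=lambda u,v,z:print((u,v),pt(d,u,v,z).round(4), pt(d,u,v).round(4))
c=lambda x,y:(85+x/4,150+y/4)
L={}
for n,p in dict(pa=(708,115),pb=(733,185),ma=(42,268),mb=(52,355)).items():
    L[n]=pt(d,*c(*p),.018); print(n,L[n].round(4))
ce=sum(L.values())/4; ax=(L['pa']+L['pb']-L['ma']-L['mb'])/2
print('centre',ce,'len',np.linalg.norm(ax),'yaw of y',np.degrees(np.arctan2(ax[1],ax[0])), np.linalg.norm(L['pa']-L['pb']))
print('post top'); P(*c(388,117),.118)
# side
s=lambda x,y:(170+x/4,115+y/4)
print('side lane end', pt(e,*s(447,512),.018),pt(e,*s(528,515),.018),'post top',pt(e,*s(507,215),.118))
print('caps side: ',[pt(e,*s(*q),.138) for q in [(511,152),(514,115),(515,88)]])
# reader disc
print('disc side',pt(e,*s(118,522),.012),'c3',pt(d,280+125/3.7,140+476/3.7,.012))
print('posttop', pt(d,280+210/3.7,140+143/3.7,.33), pt(e,*s(82,143),.33))
# depth head
for D,nm,box in [(d,'scene',(290,150,350,200)),(e,'side',(180,140,240,190))]:
    pts=[];
    for v in range(box[1],box[3]):
        for u in range(box[0],box[2]):
            if D['range_z'][v,u]>0:
                p=pt(D,u,v)
                if p[2]>.2: pts.append(p)
    pts=np.array(pts); print(nm,len(pts),pts.min(0),pts.max(0),pts.mean(0))
print('bottle',pt(d,150,290,.085),pt(e,240,152,.085)); print('marker',pt(e,279,321,.007),pt(e,326,308,.007))
E
```

```text
pa [0.4587 0.145  0.018 ]
pb [0.5198 0.1408 0.018 ]
ma [ 0.4494 -0.2903  0.018 ]
mb [ 0.5159 -0.2912  0.018 ]
centre [ 0.48595649 -0.07392489  0.018     ] len 0.43370947179985914 yaw of y 89.1354992736909 0.06128650481496215
post top
(182.0, 179.25) [ 0.4809 -0.0671  0.118 ] [ 0.4803 -0.067   0.1173]
side lane end [0.51130396 0.14702124 0.018     ] [0.45400748 0.14313971 0.018     ] post top [ 0.48043196 -0.07738299  0.118     ]
caps side:  [array([ 0.47970975, -0.13530496,  0.138     ]), array([ 0.4777227 , -0.19002558,  0.138     ]), array([ 0.47718824, -0.23219333,  0.138     ])]
disc side [0.74220218 0.17832938 0.012     ] c3 [0.7474736  0.17087821 0.012     ]
posttop [0.74431375 0.17238355 0.33      ] [0.74340141 0.17357341 0.33      ]
scene 1587 [0.65504215 0.13463331 0.25335658] [0.75867425 0.19602004 0.33114433] [0.71512786 0.15974628 0.30661839]
side 1224 [0.65477914 0.13656    0.21588205] [0.75701665 0.19993571 0.33188126] [0.70739459 0.18163871 0.29676412]
bottle [ 0.72197565 -0.19174456  0.085     ] [ 0.67273029 -0.19531046  0.085     ]
marker [0.50741315 0.38880975 0.007     ] [0.39398608 0.34003023 0.007     ]
```

```bash
python3 - <<'E'
from h import *
def cloud(D):
    f=192/np.tan(np.radians(float(D['fov_y']))/2)
    v,u=np.mgrid[0:384,0:512]; z=D['range_z']
    c=np.stack([(u-D['cx'])/f*z,(v-D['cy'])/f*z,z],-1)
    p=(c-D['t'])@D['R']; return p[z>0]
A=[]
for n in ['scene0','side0']:
    p=cloud(load(n)); 
    # ground
    g=p[(abs(p[:,0]-.55)<.1)&(p[:,1]>.2)&(p[:,1]<.3)]; print(n,'ground z',np.median(g[:,2]))
    m=(p[:,2]>.013)&(p[:,2]<.023)&(p[:,0]>.42)&(p[:,0]<.54)&(p[:,1]<.16)&(p[:,1]>0.01)
    r=p[m]; print('rail',len(r),cv2.minAreaRect(r[:,:2].astype(np.float32)), np.percentile(r[:,0],[2,98]))
    for y0 in (.02,.06,.1,.14): 
        q=r[abs(r[:,1]-y0)<.015]; print('  ',y0,q[:,0].min(),q[:,0].max())
    h=p[(p[:,2]>.2)&(p[:,2]<.36)&(abs(p[:,0]-.70)<.08)&(abs(p[:,1]-.17)<.07)]
    hh=h[np.hypot(h[:,0]-.744,h[:,1]-.173)>.035]
    A.append(hh); print('head',cv2.minAreaRect(hh[:,:2].astype(np.float32)),hh.min(0),hh.max(0))
    po=p[(p[:,2]>.09)&(p[:,2]<.125)&(np.hypot(p[:,0]-.481,p[:,1]+.068)<.03)]; print('post',po.min(0),po.max(0))
    o=p[(p[:,2]>.1)&(p[:,2]<.22)&(p[:,0]>.4)&(p[:,0]<.6)&(p[:,1]<-.09)&(p[:,1]>-.35)]
    for z in (.11,.14,.17,.19,.198): 
        q=o[abs(o[:,2]-z)<.006]; 
        if len(q): print('  samp',z,q.min(0)[:2],q.max(0)[:2])
h=np.vstack(A); print(cv2.minAreaRect(h[:,:2].astype(np.float32)))
# window plane from side: 
h=A[1]
from scipy.optimize import least_squares
# model: head box SDF with yaw, post xy
def sd(q,pts):
    x0,y0,yaw,z0=q
    c,s=np.cos(yaw),np.sin(yaw); X=np.array([c,s,0]);Y=np.array([-s,c,0]);Z=np.array([0,0,1.])
    o=np.array([x0,y0,z0])-.065*X
    hz=(-X-Z)/2**.5; hx=(-X+Z)/2**.5; hy=Y
    d=pts-o; l=np.stack([d@hx,d@hy,d@hz+.023],-1)
    k=np.abs(l)-np.array([.036,.028,.023])
    return np.linalg.norm(np.maximum(k,0),axis=1)+np.minimum(k.max(1),0)
for P in (A[0],A[1],np.vstack(A)):
    for it in range(2):
        r=least_squares(sd,[.744,.173,.2,.27],args=(P,),loss='soft_l1',f_scale=.002)
    print(r.x,np.degrees(r.x[2]),np.median(abs(r.fun)))
E
```

```text
scene0 ground z -2.9588191607233798e-05
rail 974 ((0.48211807012557983, 0.07834871113300323), (0.1363978534936905, 0.0641811415553093), 89.15301513671875) [0.45364904 0.51305385]
   0.02 0.45225846026524474 0.5130632207962034
   0.06 0.44968342488614027 0.5129398982590873
   0.1 0.4509568596256868 0.5146250594553968
   0.14 0.45467868511795556 0.5144101799902682
head ((0.6902973055839539, 0.16476473212242126), (0.0652637928724289, 0.05815276876091957), 7.364990711212158) [0.65504215 0.13463331 0.25335658] [0.72607543 0.19602004 0.3277148 ]
post [ 0.47296931 -0.07660065  0.09010005] [ 0.4893222  -0.06093532  0.12106088]
  samp 0.11 [ 0.47758694 -0.24660313] [ 0.58314147 -0.13043932]
  samp 0.14 [ 0.46785132 -0.24682195] [ 0.5830736  -0.12659131]
  samp 0.17 [ 0.54280535 -0.21973211] [ 0.58165068 -0.15924182]
  samp 0.19 [ 0.48470779 -0.21972983] [ 0.58197359 -0.15935097]
  samp 0.198 [ 0.47245555 -0.21972983] [ 0.58207949 -0.15948782]
side0 ground z 0.00041183241060255163
rail 667 ((0.4836021959781647, 0.07941041886806488), (0.138799250125885, 0.05976621061563492), 89.8995590209961) [
[... 456 characters left out ...]
5  0.1209363 ]
  samp 0.11 [ 0.47279892 -0.20384087] [ 0.57904266 -0.12811595]
  samp 0.14 [ 0.47008916 -0.22874908] [ 0.58121845 -0.12536943]
  samp 0.17 [ 0.46961257 -0.19203724] [ 0.57842654 -0.15605229]
  samp 0.19 [ 0.47438838 -0.21462369] [ 0.57952631 -0.15668394]
  samp 0.198 [ 0.4725008  -0.21626419] [ 0.57998611 -0.15668394]
((0.6899319291114807, 0.16678792238235474), (0.06615962833166122, 0.061637476086616516), 6.671574115753174)
[0.74359229 0.17317469 0.12809893 0.26976154] 7.339527875916462 0.000603863261876534
[0.7443154  0.17296618 0.1438269  0.27086709] 8.240674375706925 0.0007809628503506819
[0.74371046 0.17285441 0.13186681 0.27006424] 7.555411738914735 0.0007485181013237099
```

Checks against the given sizes:
- **Lane:** centre at about (0.482, -0.073) with its y axis along world +y (within 1°). The rail measures 0.434 m long and 61 mm wide.
- **Post:** at (0.481, -0.068), where the lane geometry puts it. Its top reads z = 0.117–0.118.
- **Reader:** post at (0.744, 0.173), yaw 7.6°.

The orange tube is in the middle cell. I'll move above the post with the jaws across the lane.

```bash
python3 -m creep '{"delta_pos":[[-0.03,0,0.04],[-0.06,0,0.08],[-0.09,0,0.116],[-0.12,0,0.155],[-0.15,0,0.194],[-0.18,0,0.233],[-0.21,0,0.272],[-0.24,0,0.311],[-0.27,0,0.35],[-0.295,0,0.382],[-0.31,0,0.402],[-0.318,0,0.412],[-0.318,0,0.412],[-0.318,0,0.412],[-0.318,0,0.412]],"delta_rot":[[0,-0.1,0],[0,-0.2,0],[0,-0.3,0],[0,-0.4,0],[0,-0.5,0],[0,-0.6,0],[0,-0.7,0],[0,-0.8,0],[0,-0.9,0],[0,-1.0,0],[0,-1.1,0],[0,-1.15,0],[0,-1.15,0],[0,-1.15,0],[0,-1.15,0]],"jaw":[0.06,0.06,0.06,0.06,0.06,0.06,0.06,0.06,0.06,0.06,0.06,0.06,0.06,0.06,0.06]}' 50
python3 - <<'E'
from h import *
d=snap('wrist','w1'); s=bot.sense(); print(s['position'],s['eef_rot'],s['joint_positions'],s['contact_force'])
print('post top proj',proj(d,[.481,-.068,.118]))
E
```

```text
clock: 1.4
position: [0.4808, -0.0673, 0.2496]
eef_rot: [[1.0, -0.001, 0.001], [-0.001, -0.0, 1.0], [-0.001, -1.0, -0.0]]
contact_force: [-0.7, -0.2, -0.3]
gripper_width: 0.0599
[ 0.4803943  -0.06827835  0.24965803] [[ 9.99995317e-01 -1.16610312e-03  2.82959961e-03]
 [-2.83047169e-03 -7.46887623e-04  9.99995715e-01]
 [-1.16398473e-03 -9.99999041e-01 -7.50184747e-04]] [-2.83952162e-01  1.40866669e-01  1.68528029e+00 -1.07838438e-03
  1.31635601e+00 -2.80850212e-01] [ 0.39645858 -0.2668915  -0.68278469]
post top proj [258.57388234 184.47654686]
```

View pics/w1.png

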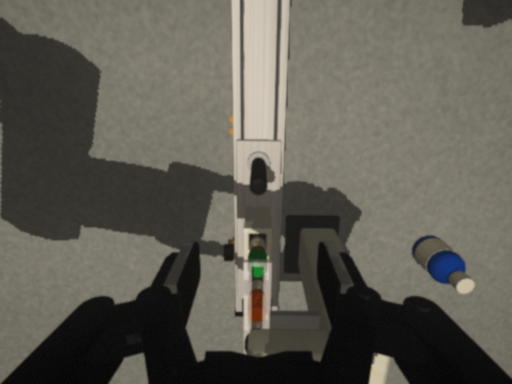

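The post top is at (259,185) in the wrist image, and I predicted (258.6,184.5). The orange cap shows behind the green one. Next I descend and grip the post.

```bash
python3 -m creep '{"delta_pos":[[0,0.035,0],[0,0.07,0],[0,0.1,0],[0,0.12,0],[0,0.135,0],[0,0.146,0],[0,0.146,0],[0,0.146,0],[0,0.146,0],[0,0.146,0],[0,0.146,0],[0,0.146,0],[0,0.146,0],[0,0.146,0]],"delta_rot":[[0,0,0],[0,0,0],[0,0,0],[0,0,0],[0,0,0],[0,0,0],[0,0,0],[0,0,0],[0,0,0],[0,0,0],[0,0,0],[0,0,0],[0,0,0],[0,0,0]],"jaw":[0.06,0.06,0.06,0.06,0.06,0.06,0.06,0.01,0.01,0.01,0.01,0.01,0.01,0.01]}' 50
```

```text
clock: 2.62
position: [0.4806, -0.0688, 0.1051]
eef_rot: [[1.0, 0.0, 0.003], [-0.003, -0.001, 1.0], [0.0, -1.0, -0.001]]
contact_force: [-2.6, -1.8, 6.3]
gripper_width: 0.0146
```

```bash
python3 -m creep '{"delta_pos":[[0,0,0.005],[0,0,0.015],[0,0,0.027],[0.0005,0,0.04],[0.0005,0,0.053],[0.0005,0,0.066],[0.001,0,0.079],[0.001,0,0.092],[0.001,0,0.105],[0.001,0,0.118],[0.0015,0,0.13],[0.0015,0,0.14],[0.0015,0,0.148],[0.0015,0,0.154],[0.0015,0,0.158],[0.0015,0,0.16],[0.0015,0,0.16],[0.0015,0,0.16],[0.0015,0,0.16]],"delta_rot":[[0,0,0],[0,0,0],[0,0,0],[0,0,0],[0,0,0],[0,0,0],[0,0,0],[0,0,0],[0,0,0],[0,0,0],[0,0,0],[0,0,0],[0,0,0],[0,0,0],[0,0,0],[0,0,0],[0,0,0],[0,0,0],[0,0,0]],"jaw":[0.01,0.01,0.01,0.01,0.01,0.01,0.01,0.01,0.01,0.01,0.01,0.01,0.01,0.01,0.01,0.01,0.01,0.01,0.01]}' 50
python3 - <<'E'
from h import *
d=snap('scene','s2'); e=snap('side','e2')
cv2.imwrite('pics/s2c.png',cv2.resize(d['image'][120:270,85:285],None,fx=3.5,fy=3.5,interpolation=cv2.INTER_CUBIC))
cv2.imwrite('pics/e2c.png',cv2.resize(e['image'][90:260,230:380],None,fx=3.5,fy=3.5,interpolation=cv2.INTER_CUBIC))
E
```

```text
clock: 4.2
position: [0.4827, 0.0914, 0.1051]
eef_rot: [[1.0, 0.0, 0.003], [-0.003, -0.001, 1.0], [0.0, -1.0, -0.001]]
contact_force: [-2.4, -2.4, 6.1]
gripper_width: 0.0144
```

View pics/s2c.png

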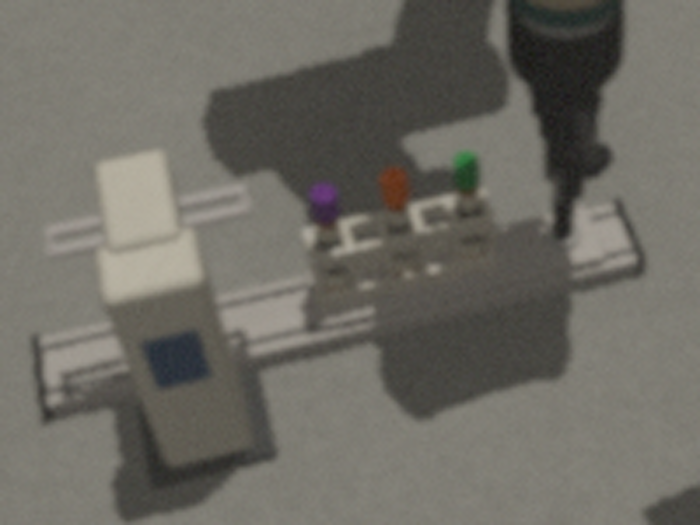

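View pics/e2c.png

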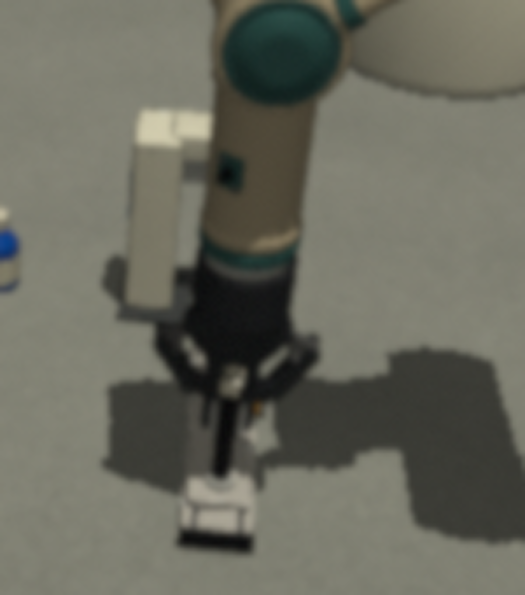

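The carriage is out in the open and the tubes stand upright: violet (325,205), orange (395,187) and green (466,172) in the crop. I'll release, let it settle, then rise.

```bash
python3 -m creep '{"delta_pos":[[0,0,0],[0,0,0],[0,0,0],[0,0,0],[0,0,0],[0,-0.02,0],[0,-0.05,0],[0,-0.085,0],[0,-0.115,0],[0,-0.135,0],[0,-0.135,0]],"delta_rot":[[0,0,0],[0,0,0],[0,0,0],[0,0,0],[0,0,0],[0,0,0],[0,0,0],[0,0,0],[0,0,0],[0,0,0],[0,0,0]],"jaw":[0.06,0.06,0.06,0.06,0.06,0.06,0.06,0.06,0.06,0.06,0.06]}'
python3 - <<'E'
from h import *
d=snap('scene','s3'); e=snap('side','e3'); w=snap('wrist','w3')
cv2.imwrite('pics/s3c.png',cv2.resize(d['image'][150:250,150:285],None,fx=5.5,fy=5.5,interpolation=cv2.INTER_CUBIC))
def cloud(D):
    f=192/np.tan(np.radians(float(D['fov_y']))/2)
    v,u=np.mgrid[0:384,0:512]; z=D['range_z']
    c=np.stack([(u-D['cx'])/f*z,(v-D['cy'])/f*z,z],-1)
    return (c-D['t'])@D['R']
for D,n in((d,'scene'),(e,'side'),(w,'wrist')):
    p=cloud(D); hsv=cv2.cvtColor(D['image'],cv2.COLOR_BGR2HSV)
    q=(D['range_z']>0)&(p[...,2]>.09)&(p[...,2]<.145)&(abs(p[...,0]-.48)<.04)
    for c,lo,hi in (('or',3,14),('gr',45,85),('vi',125,160)):
        m=q&(hsv[...,0]>=lo)&(hsv[...,0]<=hi)&(hsv[...,1]>110)&(abs(p[...,1]+.03)<.1)
        if m.sum()>5:
            r=p[m]; print(n,c,m.sum(),r.min(0).round(4),r.max(0).round(4))
    m=(D['range_z']>0)&(p[...,2]>.095)&(p[...,2]<.125)&(abs(p[...,0]-.482)<.03)&(abs(p[...,1]-.09)<.03)
    if m.sum(): r=p[m]; print(n,'post',r.min(0).round(4),r.max(0).round(4))
E
```

```text
clock: 5.22
position: [0.4858, 0.092, 0.2437]
eef_rot: [[1.0, 0.01, 0.004], [-0.004, 0.0, 1.0], [0.01, -1.0, 0.001]]
contact_force: [0.3, -0.0, -0.3]
gripper_width: 0.0603
scene or 80 [ 0.4739 -0.038   0.1114] [ 0.4934 -0.0208  0.1423]
scene gr 21 [0.4773 0.0138 0.1327] [0.488  0.0256 0.1415]
scene vi 24 [ 0.473  -0.0858  0.1357] [ 0.4883 -0.0742  0.1409]
scene post [0.4768 0.0831 0.0958] [0.4915 0.0992 0.121 ]
side or 53 [ 0.4725 -0.0806  0.1001] [ 0.4896 -0.0156  0.1406]
side gr 33 [0.4776 0.0156 0.1183] [0.4893 0.0318 0.1401]
side vi 21 [ 0.4751 -0.0825  0.1217] [ 0.4847 -0.068   0.1418]
side post [0.4761 0.0837 0.0956] [0.491  0.1    0.1212]
wrist or 636 [ 0.4714 -0.0791  0.0935] [0.4885 0.0278 0.14  ]
wrist gr 489 [0.4748 0.0117 0.1149] [0.4902 0.0297 0.1409]
wrist vi 250 [ 0.4746 -0.0761  0.1132] [ 0.4886 -0.0694  0.138 ]
wrist post [0.475  0.0824 0.095 ] [0.4909 0.0982 0.1206]
```

View pics/s3c.png

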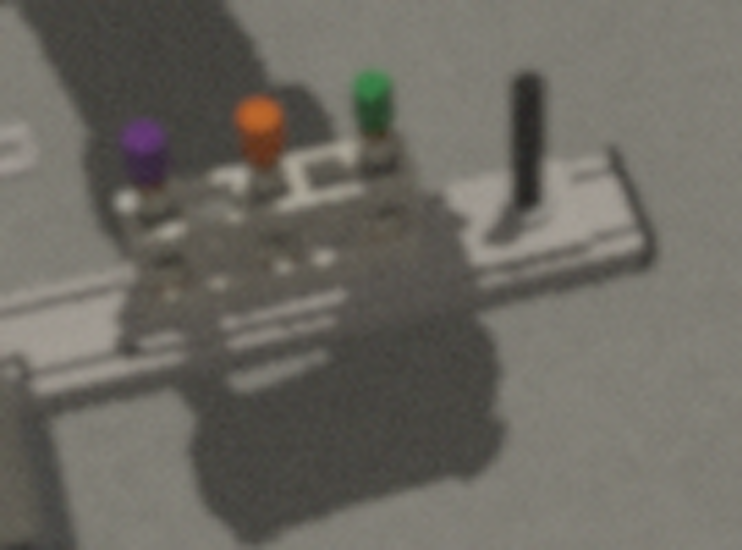

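View pics/w3.png

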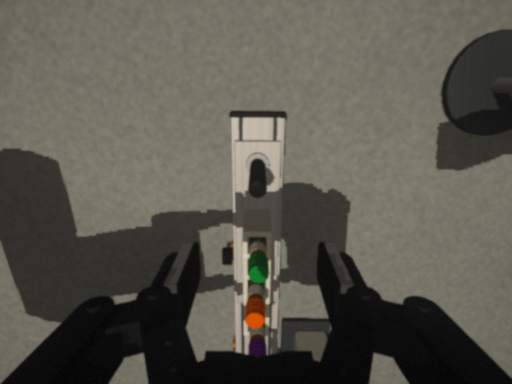

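The carriage moved 0.16 m. The post is now at (0.483, 0.091) and the orange cap at (0.4825, -0.029), 120 mm behind it as the geometry requires.

```bash
python3 -m creep '{"delta_pos":[[0,0,-0.03],[0,0,-0.065],[0,0,-0.095],[0,0,-0.113],[0,0,-0.12],[0,0,-0.12],[0,0,-0.12],[0,0,-0.12]],"delta_rot":[[0,0,0],[0,0,0],[0,0,0],[0,0,0],[0,0,0],[0,0,0],[0,0,0],[0,0,0]],"jaw":[0.05,0.05,0.05,0.05,0.05,0.05,0.05,0.05]}'
python3 - <<'E'
from h import *
w=snap('wrist','w4');s=bot.sense(); print(s['position'],s['eef_rot'].round(4))
print(proj(w,[.4825,-.029,.138]))
E
```

```text
clock: 6.03
position: [0.4821, -0.0271, 0.2383]
eef_rot: [[1.0, -0.001, 0.003], [-0.003, 0.001, 1.0], [-0.001, -1.0, 0.001]]
contact_force: [-0.8, 0.5, 0.9]
gripper_width: 0.05
[ 0.48218799 -0.02704919  0.23855426] [[ 1.0e+00 -9.0e-04  2.7e-03]
 [-2.7e-03  8.0e-04  1.0e+00]
 [-9.0e-04 -1.0e+00  8.0e-04]]
[258.86772974 198.70672381]
```

View pics/w4.png

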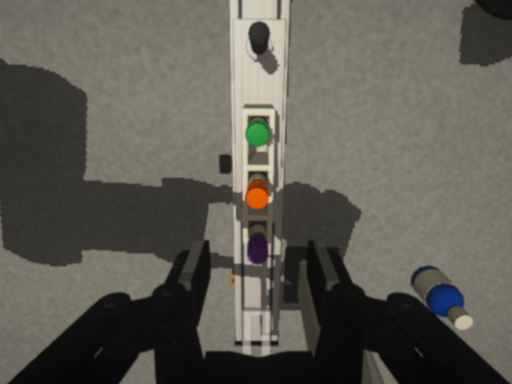

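The orange cap top is at (257.5,197), close to the predicted (258.9,198.7), so I shift back 1.5 mm, descend and grip.

```bash
python3 -m creep '{"delta_pos":[[0,0.03,-0.0015],[0,0.06,-0.0015],[0,0.085,-0.0015],[0,0.1,-0.0015],[0,0.109,-0.0015],[0,0.109,-0.0015],[0,0.109,-0.0015],[0,0.109,-0.0015],[0,0.109,-0.0015],[0,0.109,-0.0015],[0,0.109,-0.0015],[0,0.109,-0.0015],[0,0.109,-0.0015],[0,0.109,-0.0015]],"delta_rot":[[0,0,0],[0,0,0],[0,0,0],[0,0,0],[0,0,0],[0,0,0],[0,0,0],[0,0,0],[0,0,0],[0,0,0],[0,0,0],[0,0,0],[0,0,0],[0,0,0]],"jaw":[0.05,0.05,0.05,0.05,0.05,0.05,0.05,0.01,0.01,0.01,0.01,0.01,0.01,0.01]}' 30
python3 - <<'E'
from h import *
s=bot.sense(); print(s['position'],s['eef_rot'].round(4),s['gripper_width'],s['contact_force'])
E
```

```text
clock: 7.25
position: [0.483, -0.0299, 0.1311]
eef_rot: [[1.0, 0.002, 0.004], [-0.004, -0.0, 1.0], [0.002, -1.0, -0.0]]
contact_force: [-0.8, 1.0, 5.4]
gripper_width: 0.017
[ 0.48301026 -0.02993123  0.13114411] [[ 1.0e+00  1.9e-03  4.1e-03]
 [-4.1e-03 -5.0e-04  1.0e+00]
 [ 1.9e-03 -1.0e+00 -5.0e-04]] 0.016981739099395144 [-0.84843922  0.95812138  5.41129368]
```

```bash
python3 -m creep '{"delta_pos":[[0,-0.005,0],[0,-0.015,0],[0,-0.03,0],[0,-0.047,0],[0,-0.064,0],[0,-0.081,0],[0,-0.098,0],[0,-0.112,0],[0,-0.123,0],[0,-0.13,0],[0,-0.13,0],[0,-0.13,0],[0,-0.13,0]],"delta_rot":[[0,0,0],[0,0,0],[0,0,0],[0,0,0],[0,0,0],[0,0,0],[0,0,0],[0,0,0],[0,0,0],[0,0,0],[0,0,0],[0,0,0],[0,0,0]],"jaw":[0.01,0.01,0.01,0.01,0.01,0.01,0.01,0.01,0.01,0.01,0.01,0.01,0.01]}'
python3 - <<'E'
from h import *
from scipy.spatial.transform import Rotation as Ro
s=bot.sense(); p=s['position']; R=s['eef_rot']
print(p,R.round(4),s['gripper_width'],s['joint_positions'].round(2))
d=snap('scene','s5'); cv2.imwrite('pics/s5c.png',cv2.resize(d['image'][100:250,140:285],None,fx=4,fy=4,interpolation=cv2.INTER_CUBIC))
y=.1326;X=np.array([np.cos(y),np.sin(y),0]);Z=np.array([0,0,1.])
o=np.array([.744,.173,.27])-.065*X; hz=(-X-Z)/2**.5;hx=(-X+Z)/2**.5
L=o+.09*hz; T=L+.055*hx   # TCP ~ cap mid +5mm
print('label',L,'tcp target',T)
# target R: y=-hx, x = -hz
ty=-hx; tx=-hz; tz=np.cross(tx,ty); Rt=np.stack([tx,ty,tz],1); print(Rt)
print('dpos tool',R.T@(T-p),'drot',Ro.from_matrix(R.T@Rt).as_rotvec())
E
```

```text
clock: 8.33
position: [0.4819, -0.0297, 0.2592]
eef_rot: [[1.0, -0.001, 0.004], [-0.004, 0.0, 1.0], [-0.002, -1.0, 0.0]]
contact_force: [0.5, 0.1, -0.8]
gripper_width: 0.0172
[ 0.48190605 -0.02965987  0.25919071] [[ 1.0e+00 -1.5e-03  4.1e-03]
 [-4.1e-03  2.0e-04  1.0e+00]
 [-1.5e-03 -1.0e+00  2.0e-04]] 0.01723155537188841 [-0.21  0.13  1.67 -0.    1.34 -0.2 ]
label [0.61648965 0.15599233 0.20636039] tcp target [0.57794018 0.1508505  0.24525126]
[[ 0.70089944  0.70089944 -0.13221176]
 [ 0.09348783  0.09348783  0.99122149]
 [ 0.70710678 -0.70710678  0.        ]]
dpos tool [0.09531894 0.01383839 0.18089681] drot [ 0.05335831 -0.12971374 -0.78563133]
```

View pics/s5c.png

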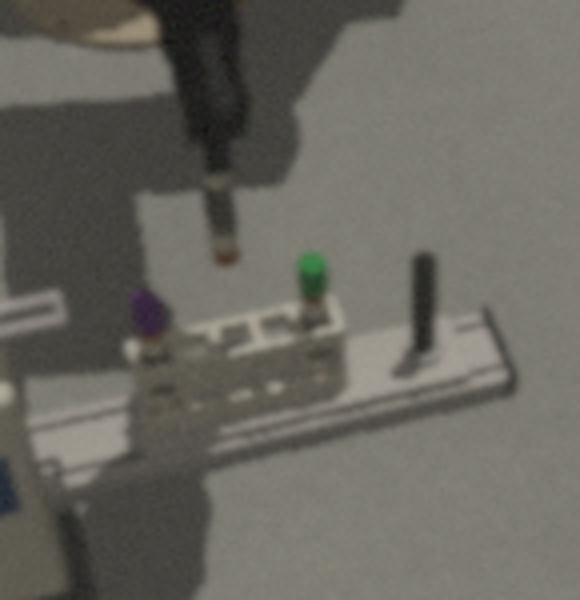

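The orange tube is clear and the violet and green ones still stand in the rack. Now I raise it a bit, move sideways while tipping, then go in from below the window's standoff.

```bash
python3 -m creep '{"delta_pos":[[0,-0.01,0],[0,-0.025,0.005],[0,-0.03,0.015],[0,-0.03,0.03],[0,-0.03,0.047],[0,-0.03,0.064],[0,-0.03,0.081],[0,-0.03,0.098],[0,-0.03,0.115],[0.005,-0.03,0.13],[0.012,-0.028,0.143],[0.022,-0.024,0.154],[0.034,-0.018,0.164],[0.047,-0.011,0.172],[0.06,-0.005,0.177],[0.072,0.001,0.18],[0.082,0.007,0.181],[0.09,0.011,0.181],[0.094,0.014,0.181],[0.095,0.014,0.181]],"delta_rot":[[0,0,0],[0,0,0],[0.002,-0.005,-0.03],[0.006,-0.014,-0.085],[0.0095,-0.023,-0.14],[0.014,-0.033,-0.2],[0.018,-0.043,-0.26],[0.022,-0.053,-0.32],[0.026,-0.063,-0.38],[0.03,-0.073,-0.44],[0.034,-0.083,-0.5],[0.038,-0.093,-0.56],[0.042,-0.102,-0.62],[0.046,-0.111,-0.67],[0.049,-0.119,-0.72],[0.051,-0.125,-0.755],[0.053,-0.13,-0.78],[0.053,-0.13,-0.786],[0.053,-0.13,-0.786],[0.053,-0.13,-0.786]],"jaw":[0.01,0.01,0.01,0.01,0.01,0.01,0.01,0.01,0.01,0.01,0.01,0.01,0.01,0.01,0.01,0.01,0.01,0.01,0.01,0.01]}'
python3 - <<'E'
from h import *
s=bot.sense(); p=s['position']; print(p,s['eef_rot'].round(3),s['gripper_width'],s['joint_positions'].round(2))
d=snap('scene','s6'); e=snap('side','e6')
cv2.imwrite('pics/s6c.png',cv2.resize(d['image'][90:290,200:400],None,fx=3,fy=3,interpolation=cv2.INTER_CUBIC))
cv2.imwrite('pics/e6c.png',cv2.resize(e['image'][100:260,160:340],None,fx=3.6,fy=3.6,interpolation=cv2.INTER_CUBIC))
E
```

```text
clock: 10.05
position: [0.5784, 0.151, 0.2455]
eef_rot: [[0.7, 0.701, -0.132], [0.094, 0.093, 0.991], [0.708, -0.707, -0.001]]
contact_force: [-0.3, 0.8, 0.5]
gripper_width: 0.0171
[0.57839631 0.15095847 0.2455137 ] [[ 0.7    0.701 -0.132]
 [ 0.094  0.093  0.991]
 [ 0.708 -0.707 -0.001]] 0.017057865374077774 [ 0.14  0.04  2.09 -0.04  0.22  0.04]
```

View pics/s6c.png

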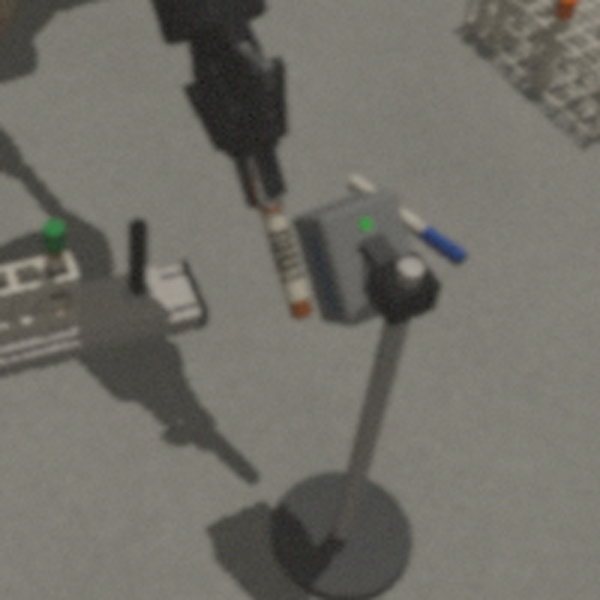

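View pics/e6c.png

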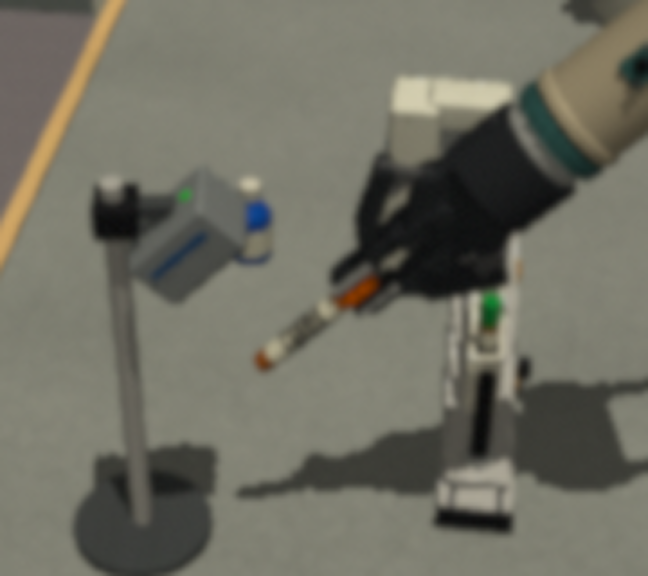

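The tube sits parallel to the window with the cap up. The foot is at (300,310) in the scene crop and (263,361) in the side crop. I'll check its pose by depth.

```bash
python3 - <<'E'
from h import *
y=.1326;X=np.array([np.cos(y),np.sin(y),0]);Z=np.array([0,0,1.]);Y=np.array([-X[1],X[0],0])
o=np.array([.744,.173,.27])-.065*X; hz=(-X-Z)/2**.5;hx=(-X+Z)/2**.5
H=np.stack([hx,Y,hz],1)
for n in('s6','e6'):
    D=load(n); f=192/np.tan(np.radians(float(D['fov_y']))/2)
    v,u=np.mgrid[0:384,0:512]; z=D['range_z']
    p=(np.stack([(u-D['cx'])/f*z,(v-D['cy'])/f*z,z],-1)-D['t'])@D['R']
    h=(p-o)@H
    m=(z>0)&(abs(h[...,1])<.04)&(h[...,2]>.06)&(h[...,2]<.12)&(h[...,0]>-.08)&(h[...,0]<.028)
    q=h[m]; q=q[np.argsort(q[:,0])]
    print(n,len(q),q.min(0),q.max(0))
    c=np.polyfit(q[:,0],q[:,1],1),np.polyfit(q[:,0],q[:,2],1); print(c)
    cam=-D['R'].T@D['t']; print('view dir head frame',((cam-o)@H/np.linalg.norm(cam-o)).round(2))
    # post of carriage
    m=(z>0)&(p[...,2]>.095)&(p[...,2]<.12)&(abs(p[...,0]-.482)<.03)&(abs(p[...,1]-.09)<.02)
    r=p[m]; print('post',r.min(0),r.max(0)) if m.sum() else 0
E
```

```text
s6 269 [-0.04769526 -0.00818114  0.07816849] [0.02771254 0.00938041 0.09514142]
(array([ 0.00171672, -0.00117828]), array([-0.02078213,  0.08431987]))
view dir head frame [ 0.17 -0.42 -0.89]
post [0.47660318 0.08335821 0.09554366] [0.4917724  0.09978738 0.11982064]
e6 170 [-0.04830894 -0.00375471  0.07893196] [0.02787535 0.01100968 0.0961849 ]
(array([0.00586576, 0.00595037]), array([-0.01527037,  0.08528905]))
view dir head frame [ 0.45  0.8  -0.39]
post [0.47647803 0.08380298 0.09563457] [0.49089128 0.10138033 0.11964595]
```

In the window's frame the foot is at x = -48 mm, so the label is centred. The axis is at y ≈ 0–3 mm and z ≈ 90 mm, with a tilt of about 1°. The carriage post hasn't moved. I'll let it settle and check speeds.

```bash
python3 -m creep '{"delta_pos":[[0,0,0],[0,0,0],[0,0,0],[0,0,0],[0,0,0],[0,0,0]],"delta_rot":[[0,0,0],[0,0,0],[0,0,0],[0,0,0],[0,0,0],[0,0,0]],"jaw":[0.01,0.01,0.01,0.01,0.01,0.01]}'
python3 - <<'E'
from h import *
s=bot.sense(); print(s['qd'].round(3),s['gripper_width'],s['clock'])
e=snap('side','e7'); print(abs(e['image'].astype(int)-load('e6')['image']).mean())
bot.close_job()
E
```

```text
clock: 10.65
position: [0.5781, 0.1509, 0.2461]
eef_rot: [[0.699, 0.702, -0.132], [0.094, 0.093, 0.991], [0.709, -0.706, -0.001]]
contact_force: [0.1, 1.3, 0.3]
gripper_width: 0.0168
[ 0.     0.003 -0.     0.001 -0.001  0.001] 0.016804301786325956 10.65
0.4790751139322917
the job is handed in; nothing more can be done
```

I slid the carriage by its grip post to the open click stop, drew out the orange tube by its cap, tipped it to 45° and held it in front of the reader window. I handed the job in at about 10.7 s on the clock; no verdict was reported.

- **Carriage:** the post moved about 160 mm, and a later picture showed it still there after I let go and while the tube was held.
- **Tube:** measured by depth, the label is centred on the window to within about 6 mm and sits about 90 mm from it. The tube is parallel to the window slope within about 1°, with the cap up.
- **Grip:** the fingers hold the cap at a 17 mm opening, with the arm essentially still.
- **Other tubes:** violet and green were both standing in the rack after the orange one came out. The violet tube was out of frame in the last close-up, so I did not check it again.
- **Bottle, marker and reader:** no contact showed on the wrist force or in the pictures. I did not re-measure the bottle and marker positions.

No check failed. The two cameras differed by a few millimetres at most.

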